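Open the ratchet bar clamp

TASK

Open the ratchet clamp on the bench so that the gear in it could be taken out: with the fingertips press down the thumb plate on the sliding jaw, and while you keep it pressed push the jaw back along its bar until it is fully home against the end stop, then let go. Lift nothing, leave the gear lying in place on the clamp's base, and do not disturb the tin, pin and block standing round it.

Things in the scene. Friction and masses are not known exactly. Their poses are not given: they have to be found in the camera images.
- clamp: Bench clamp, fixed: grey base plate 290x130x8 mm (x -150 to +140) with a steel bar 16 mm wide along y = -30 mm, its top 34 mm high, toothed at one end. Dark fixed jaw, face at x = -115 mm; low end stop at x = +122 mm. Jaws 42 mm high, reaching to y = +48 mm. Origin on the bench, mid-clamp; x along the bar from fixed jaw to end stop (the way the jaw opens), z up. Tall green machine to its right.
- jaw (a joint): Sliding jaw along the clamp's x, m: 0 with the jaws 64 mm apart, grows as it opens, 0.085 against the end stop. Friction about 2.5 N. With the thumb plate up, the ratchet lets it move only towards the fixed jaw; opening is blocked within 8 mm by the next tooth.
- thumb_plate (a joint): Angle of the sprung thumb plate (a rocker, the pawl at its other end), rad: 0 to 0.18 at rest, as the pawl lies on the teeth, 0.30 fully down; above about 0.2 the pawl is clear. It springs up when let go. About 2 N at first, 6 N fully down.
- plate_top (a point): Middle of the top of the ribbed steel thumb plate (36 mm along the clamp's x, 34 mm along y) over the front of the sliding jaw. Moves with both. About 60 mm above the bench at angle 0, 13 mm lower fully pressed; its pivot lies 43 mm farther along +x. Free plate from the jaw's clamping face to the upright wall, 34 mm.
- wall (a point): Middle of the face of the upright dark wall on the sliding jaw, against which a fingertip that presses the plate can push. Faces the clamp's -x; 46 mm wide along y, 61 to 85 mm above the bench (its two legs go on down), 8 mm thick. About 17 mm from plate_top along +x.
- gear: Loose steel spur gear, 60 mm across, 14 mm high, lying flat on the base plate between the jaws. Origin at the centre of its underside. Leave it.
- pin_dark: Loose dark turned pin, 25 mm thick, 63 mm high, standing upright behind the clamp near the fixed jaw. Origin under its centre.
- test_block: Loose round steel block, 60 mm across, 10 mm high, lying behind the clamp. Origin under its centre.
- grease_tin: Loose round tin, 64 mm across, 31 mm high, standing beside the clamp, on the robot's side. Origin under its centre.
Mind the look-alikes: they are no part of the job. What is shaped like the gear but pink is not meant.

How it is judged:
By the outcome, as a careful person would: the job done as asked, in the order asked, and still so for the second after the job is handed in, with the robot touching nothing.
It also fails if it takes over 35 s, if anything falls off the work surface, if the arm or the gripper's body presses on something with over 40 N, if the wrist force passes 120 N, or if a joint passes its speed limit or range.

ROBOT

A 6-joint arm with a two-finger parallel gripper is mounted at the origin on a cart in front of the work surface, level with it; the furniture and walls round the work are solid. World frame = base frame: x ahead of the robot, y to its left, z up, the work surface at z = 0. Lengths are in m, angles in rad, forces in N, time in s.
With the tool pointing down it reaches from about 0.3 to 0.875 m from the base axis. Payload 6.4 kg.
Tool frame: the origin (TCP) lies midway between the tips of the shut fingers; the grasp point (between the pads) lies 19 mm behind it (r.grip_point_offset is the distance from the TCP to the grasp point, in m); z points along the fingers, y is the direction in which the jaws open and shut (so a half turn about z gives the same grasp; the last joint's range is limited). The gripper opens to 88 mm and grips with 3 to 60 N. Pads are 18 mm wide; open, the fingers measure 123 mm over their backs; the gripper's body (75 mm by 187 mm) begins 45 mm behind the grasp point.
Start: joints at [1.088, 0.181, 1.607, -0, 1.354, -0.206], TCP at [0.157, 0.553, 0.239] pointing down, gripper open.
Joint ranges: [-2.99, 2.99], [-0.89, 2.07], [0.3, 2.58], [-1.14, 4.28], [0, 2.63], [-3.12, 3.12]. Speed limits (rad/s): [2.57, 2.57, 3.01, 3.14, 3.14, 3.14].

INTERFACE

Orientations are given as [roll, pitch, yaw] about the fixed x, y, z axes, in that order (R = Rz(yaw) Ry(pitch) Rx(roll)).
In Python, from rig import readout, viewer, order, r gives the robot as it stands.
- The arm moves only by the tool move_arm, never from a script. Its argument "rows" is a list of rows, each an object with "fingers": the opening, from 0 (shut) to 1 (fully open); "translation": the shift along the world's x, y, z in cm, a list of three; "turn": the turn, a rotation vector about the world's x, y, z in degrees, a list of three. In form: [{"fingers": fingers, "translation": [tx, ty, tz], "turn": [rx, ry, rz]}, ...]. A call has 1 to 8 rows; each row shifts and turns the commanded pose from where the row before left it; what a row does not reach is not made up. A row lasts 1/12 s, in which the tool goes at most 41.7 mm and 7.16 degrees, less where a joint would pass 70% of its speed; a pose out of reach is approached as far as the arm can. A call with a gripper value outside its range is refused whole. The fingers move at their own pace and stop on an object; "squeeze" is the grip in N (left out, the last holds). Time passes only in rows, so rows that do not move let the fingers close. It gives the time, the measured TCP pose, the force and the opening at its end, in the units of the state.
- readout.get_state(): the state, without advancing time (a new reading comes with each control period).
- viewer.grab_frame(name): name is "scene" or "top"; returns a dict with "img" (420x560x3 uint8, blue, green, red), "camera_matrix" (3x3 intrinsics, pixels), "T" (4x4, takes a point from camera to world coordinates). Camera axes: x right, y up, looking along -z (the intrinsics and any distortion apply to the point x, -y, -z); pixel columns grow to the right and rows downward; lengths in m; the calibration is good to about 2 mm. A picture is of the moment at which its call begins. There is no depth.
- order.sign_off(): hands the job in, once; it reports no verdict.
The state is a dict: "clock": time; "joints": joint angles; "qd": joint speeds; "joint_torque": joint torques, N m; "position": TCP position; "orientation": TCP orientation; "force": force on the tool from outside, world axes, zero at the start; "ft_torque": the same for the moment, N m; "gripper_width": opening from 0.0 (shut) to 1.0 (fully open).
Only numpy, scipy, OpenCV 4.12 (cv2) and the standard library are available. Lean on these libraries where they do the work, as an engineer would, in place of code of your own. Each camera call takes 0.05 s, during which the arm holds its last target.

## Working session

There is one attempt and no reset: what is moved stays moved. The work goes in short steps, Python scripts to look and compute and a tool call to move; the robot and the scene stay as the last step left them, time stands still between calls to the robot, and variables do not carry over. Pictures are saved under pics/ and viewed, and the job is handed in when it is done.

Besides the shell and the picture viewer there is one more tool, called after ">>>" in YAML: its name, and indented under it one key for each argument. move_arm: Moves the arm, as the interface text tells. Its arguments: {"type":"object","properties":{"rows":{"type":"array","items":{"type":"object","properties":{"fingers":{"type":"number"},"translation":{"type":"array","items":{"type":"number"}},"turn":{"type":"array","items":{"type":"number"}}}}},"squeeze":{"type":"number"}},"required":["rows"]}

```bash
mkdir -p pics; ls; python3 - <<'E'
from rig import readout, viewer
import cv2,numpy as np
print(readout.get_state())
for n in("scene","top"):
    f=viewer.grab_frame(n); cv2.imwrite(f"pics/{n}0.png",f["img"]); np.savez(f"{n}0.npz",**f); print(f["camera_matrix"],f["T"])
E
```

```text
pics
{'clock': 0.0, 'joints': array([ 1.08768360e+00,  1.81485678e-01,  1.60799243e+00,  7.08920413e-07,
        1.35380420e+00, -2.06307634e-01]), 'qd': array([ 0.0016445 , -0.00139084, -0.00020887, -0.00174195,  0.00063888,
        0.00287798]), 'joint_torque': array([ 1.04185725e-03, -4.33851171e+01, -3.41856587e+01,  7.03400513e-02,
        3.84185161e-02, -1.84682167e-04]), 'position': array([0.15687415, 0.55263655, 0.2378488 ]), 'orientation': array([-3.13993897e+00, -3.46798611e-04,  2.86478712e+00]), 'force': array([ 0.15687108, -0.53260032,  0.29586205]), 'ft_torque': array([-0.0036162 , -0.03573976,  0.01738865]), 'gripper_width': 1.0015833218157155}
[[456.03722238   0.         280.79650989]
 [  0.         456.03722238 209.51685296]
 [  0.           0.           1.        ]] [[ 0.64939319  0.59345114 -0.47550417  0.14314881]
 [-0.7604114   0.50022822 -0.41418139 -0.3087468 ]
 [-0.00793582  0.63054537  0.77611182  0.7329573 ]
 [ 0.          0.          0.          1.        ]]
[[504.33684579   0.         280.21694371]
 [  0.         504.33684579 211.09521681]
 [  0.           0.           1.        ]] [[ 0.01598191  0.99204298 -0.12488118  0.45819244]
 [-0.99979419  0.01429457 -0.01439602  0.03829649]
 [-0.01249635  0.12508555  0.99206726  0.93437219]
 [ 0.          0.          0.          1.        ]]
```

View pics/scene0.png

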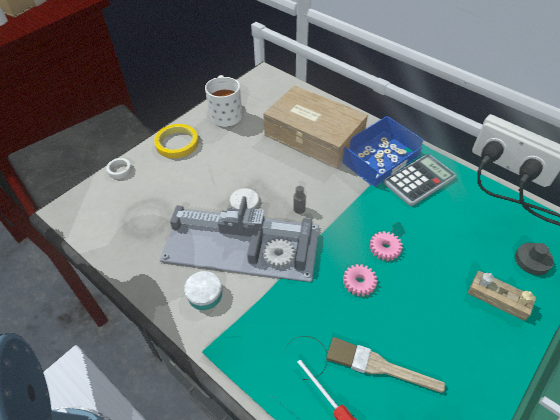

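View pics/top0.png

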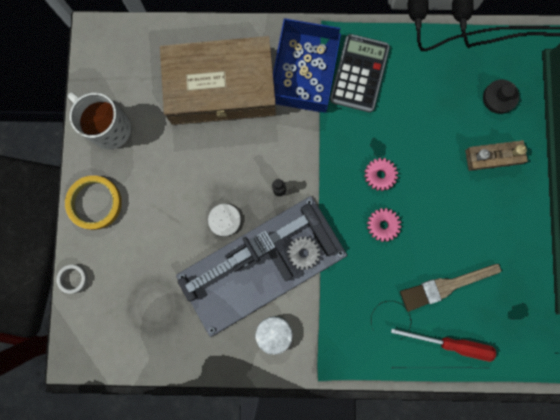

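```bash
python3 - <<'E'
import cv2
a=cv2.imread("pics/top0.png")[185:345,165:355]; cv2.imwrite("pics/topc.png",cv2.resize(a,None,fx=4,fy=3.7,interpolation=2)[:600] if 0 else cv2.resize(a,(712,600),interpolation=2))
a=cv2.imread("pics/scene0.png")[180:320,150:330]; cv2.imwrite("pics/scenec.png",cv2.resize(a,(720,560),interpolation=2))
E
```

```text
(no output)
```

View pics/topc.png

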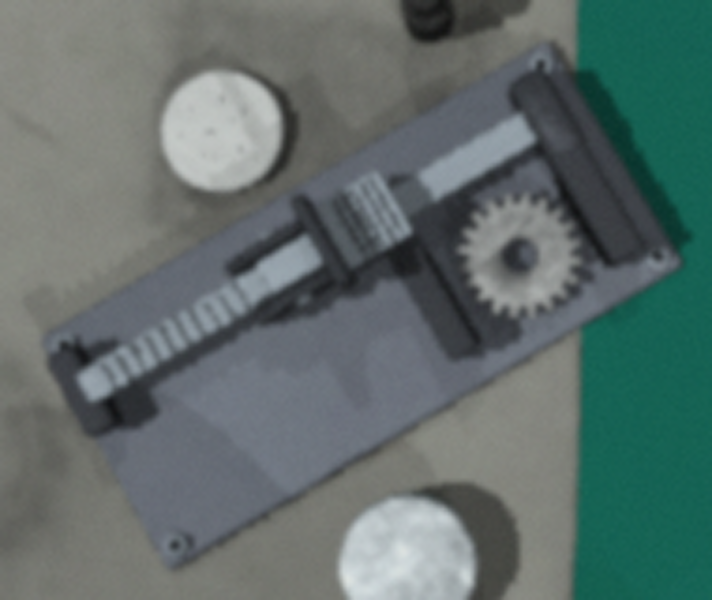

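View pics/scenec.png

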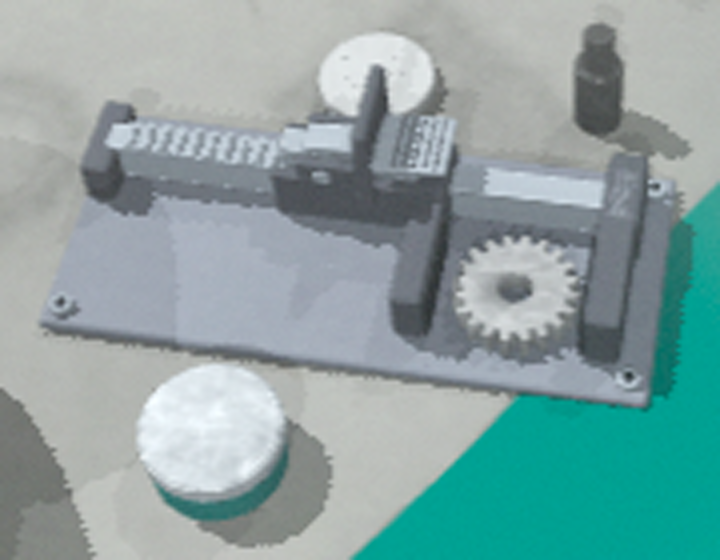

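```bash
cat > h.py <<'E'
import numpy as np,cv2
def ray(f,p):
    K=f["camera_matrix"];T=f["T"];x=np.array([(p[0]-K[0,2])/K[0,0],(p[1]-K[1,2])/K[1,1],1.]);d=T[:3,:3]@(x*[1,-1,-1]);return T[:3,3],d/np.linalg.norm(d)
def hit(f,p,z):
    o,d=ray(f,p);return o+d*(z-o[2])/d[2]
def tri(f,p,g,q):
    A=0;b=0;L=[]
    for h,s in((f,p),(g,q)):
        o,d=ray(h,s);P=np.eye(3)-np.outer(d,d);A=A+P;b=b+P@o;L.append((o,d,P))
    x=np.linalg.solve(A,b);return x,[np.linalg.norm(P@(x-o))*1e3 for o,d,P in L]
def proj(f,X):
    T=f["T"];c=T[:3,:3].T@(np.asarray(X)-T[:3,3]);K=f["camera_matrix"];return K[0,2]+K[0,0]*c[0]/-c[2],K[1,2]+K[1,1]*c[1]/c[2]
def fit(W,C):
    W=np.array(W)[:,:2];C=np.array(C,float);w=W.mean(0);c=C.mean(0)
    a=((C-c)[:,0]*(W-w)[:,0]+(C-c)[:,1]*(W-w)[:,1]).sum();b=((C-c)[:,0]*(W-w)[:,1]-(C-c)[:,1]*(W-w)[:,0]).sum()
    y=np.arctan2(b,a);R=np.array([[np.cos(y),-np.sin(y)],[np.sin(y),np.cos(y)]]);return w-R@c,y,R
E
python3 - <<'E'
from h import *
t=dict(np.load("top0.npz"));s=dict(np.load("scene0.npz"))
ct=lambda u,v:(165+u/3.747-.4,185+v/3.75-.4)
cs=lambda u,v:(150+u/4-.4,180+v/4-.4)
C=[(-.15,-.065),(-.15,.065),(.14,.065),(.14,-.065)]
W=[hit(t,ct(*p),.008) for p in((550,42),(683,262),(175,566),(47,338))]
o,y,R=fit(W,C);print("top",o,y,[np.round(1e3*(R.T@(w[:2]-o)),1) for w in W])
W2=[hit(s,cs(*p),.008) for p in((678,180),(650,400),(40,322))]
o2,y2,R2=fit(W2,C[:3]);print("scene",o2,y2,[np.round(1e3*(R2.T@(w[:2]-o2)),1) for w in W2])
# wall top ends: top & scene ; plate corners
cl=lambda X:np.round(1e3*np.r_[R.T@(X[:2]-o),X[2]],1)
for n,p,q in(("plate far right cnr",(376,172),(458,116)),("plate near right cnr",(412,226),(449,178)),):
    X,e=tri(t,ct(*p),s,cs(*q));print(n,X,cl(X),e)
for n,p in(("wall top -y",(303,198)),("wall top +y",(346,280))):print(n,cl(hit(t,ct(*p),.085)))
for n,p,z in(("gear",(520,253),.022),("tin",(407,563),.031),("block",(222,130),.01),("pin",(428,8),.063)):X=hit(t,ct(*p),z);print(n,X,cl(X))
E
```

```text
top [0.47320358 0.0875513 ] 2.1204318290025066 [array([-148. ,  -63.1]), array([-147.8,   63.1]), array([137.8,  63.1]), array([138. , -63.1])]
scene [0.47479816 0.08858978] 2.1227990886459525 [array([-149.4,  -63.3]), array([-149.6,   63.6]), array([139. ,  64.7])]
plate far right cnr [0.53470147 0.07605076 0.06171041] [-41.9 -46.4  61.7] [np.float64(1.287388902819189), np.float64(1.287388902819027)]
plate near right cnr [0.51016132 0.05953769 0.05183795] [-43.2 -16.9  51.8] [np.float64(0.7609487962406537), np.float64(0.7609487962406486)]
wall top -y [ -6.3 -50.5  85. ]
wall top +y [-4.4 -8.8 85. ]
gear [0.4991556  0.00856445 0.022     ] [-80.9  19.1  22. ]
tin [0.35346933 0.06017226 0.031     ] [ 39.2 116.4  31. ]
block [0.55784785 0.15554138 0.01      ] [  13.8 -107.7   10. ]
pin [0.6108674  0.05406836 0.063     ] [-100.5  -99.9   63. ]
```

>>> move_arm:
  rows:
    - {"fingers": 0, "translation": [2.2, -2.9, -0.4], "turn": [0, 0, -2.6]}
    - {"fingers": 0, "translation": [2.2, -2.9, -0.4], "turn": [0, 0, -2.6]}
    - {"fingers": 0, "translation": [2.2, -2.9, -0.4], "turn": [0, 0, -2.6]}
    - {"fingers": 0, "translation": [2.2, -2.9, -0.4], "turn": [0, 0, -2.6]}
    - {"fingers": 0, "translation": [2.2, -2.9, -0.4], "turn": [0, 0, -2.6]}
    - {"fingers": 0, "translation": [2.2, -2.9, -0.4], "turn": [0, 0, -2.6]}
    - {"fingers": 0, "translation": [2.2, -2.9, -0.4], "turn": [0, 0, -2.6]}
    - {"fingers": 0, "translation": [2.2, -2.9, -0.4], "turn": [0, 0, -2.6]}
  squeeze: 10

```text
clock: 0.77
position: [0.3336, 0.3195, 0.2063]
orientation: [-3.141, -0.0, 2.5]
force: [0.9, -0.0, 0.3]
gripper_width: 0.418
```

>>> move_arm:
  rows:
    - {"fingers": 0, "translation": [2.2, -2.9, -0.4], "turn": [0, 0, -2.6]}
    - {"fingers": 0, "translation": [2.2, -2.9, -0.4], "turn": [0, 0, -2.6]}
    - {"fingers": 0, "translation": [2.2, -2.9, -0.4], "turn": [0, 0, -2.6]}
    - {"fingers": 0, "translation": [2.2, -2.9, -0.4], "turn": [0, 0, -2.6]}
    - {"fingers": 0, "translation": [2.2, -2.9, -0.4], "turn": [0, 0, -2.6]}
    - {"fingers": 0, "translation": [2.2, -2.9, -0.4], "turn": [0, 0, -2.6]}
    - {"fingers": 0, "translation": [2.2, -2.9, -0.4], "turn": [0, 0, -2.6]}
    - {"fingers": 0, "translation": [2.2, -2.9, -0.4], "turn": [0, 0, -2.6]}

```text
clock: 1.43
position: [0.5097, 0.0874, 0.1742]
orientation: [-3.141, -0.0, 2.136]
force: [0.8, 0.7, -0.9]
gripper_width: 0.004
```

>>> move_arm:
  rows:
    - {"fingers": 0, "translation": [0, 0, 0], "turn": [0, 0, -0.9]}
    - {"fingers": 0, "translation": [0, 0, 0], "turn": [0, 0, 0]}

```text
clock: 1.6
position: [0.5094, 0.0877, 0.174]
orientation: [-3.14, -0.001, 2.119]
force: [-1.1, 0.4, -0.6]
gripper_width: 0.004
```

>>> move_arm:
  rows:
    - {"fingers": 0, "translation": [0.3, -0.5, -2.4], "turn": [0, 0, 0]}
    - {"fingers": 0, "translation": [0, 0, -2.5], "turn": [0, 0, 0]}
    - {"fingers": 0, "translation": [0, 0, -2.0], "turn": [0, 0, 0]}
    - {"fingers": 0, "translation": [0, 0, 0], "turn": [0, 0, 0]}

```text
clock: 1.93
position: [0.508, 0.0856, 0.1017]
orientation: [-3.135, -0.005, 2.125]
force: [-1.3, 0.0, -1.2]
gripper_width: 0.002
```

```bash
python3 - <<'E'
from rig import readout, viewer
from h import *
st=readout.get_state();print(st["position"])
ims=[]
for n,b in(("scene",(150,100,350,300)),("top",(165,160,365,360))):
    f=viewer.grab_frame(n);im=f["img"]
    u=proj(f,st["position"]);print(n,u)
    ims.append(cv2.resize(im[b[1]:b[3],b[0]:b[2]],(400,400),interpolation=2))
cv2.imwrite("pics/a1.png",np.hstack(ims))
E
```

```text
[0.50798758 0.08555339 0.10173032]
scene (np.float64(248.8581995385037), np.float64(200.8358291102301))
top (np.float64(258.3911091921748), np.float64(243.83849638658657))
```

View pics/a1.png

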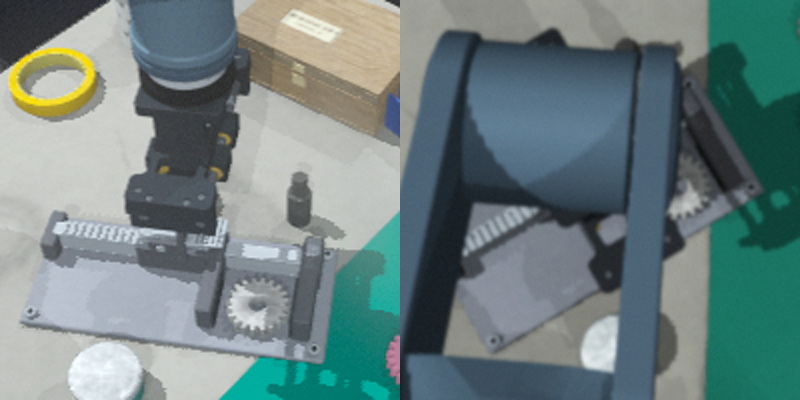

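```bash
cat > st.py <<'E'
from rig import readout
import numpy as np
s=readout.get_state();y=2.1216;o=np.array([.474,.088]);R=np.array([[np.cos(y),-np.sin(y)],[np.sin(y),np.cos(y)]])
print(s["clock"],s["position"],s["orientation"],"clamp mm",1e3*R.T@(s["position"][:2]-o),"F clamp",R.T@s["force"][:2],s["force"][2])
E
python3 st.py
python3 - <<'E'
from rig import viewer
import cv2
f=viewer.grab_frame("scene");cv2.imwrite("pics/a2.png",cv2.resize(f["img"][130:270,180:320],(700,600)[:1]*1+(600,),interpolation=2))
E
python3 st.py
```

```text
2.0333 [0.5109698  0.0852577  0.10552374] [-3.14000513e+00 -1.38193360e-03  2.12491746e+00] clamp mm [-21.6856894  -30.06688197] F clamp [-0.09024631 -0.49891319] 0.5197752191845562
2.0833 [0.5120928  0.08504634 0.10663267] [3.14113121e+00 1.60093798e-04 2.12469582e+00] clamp mm [-22.45354346 -30.91317286] F clamp [-0.47709858 -0.19484622] -0.05350007042278293
```

View pics/a2.png

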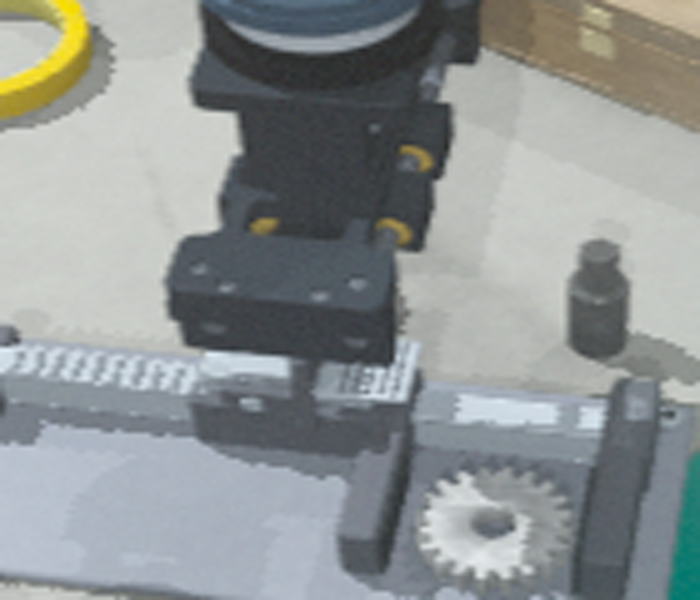

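>>> move_arm:
  rows:
    - {"fingers": 0, "translation": [0.1, -0.1, -1.5], "turn": [0, 0, 0]}
    - {"fingers": 0, "translation": [0, 0, -1.5], "turn": [0, 0, 0]}
    - {"fingers": 0, "translation": [0, 0, -0.5], "turn": [0, 0, 0]}
    - {"fingers": 0, "translation": [0, 0, 0], "turn": [0, 0, 0]}
    - {"fingers": 0, "translation": [0, 0, 0], "turn": [0, 0, 0]}

```text
clock: 2.5
position: [0.5137, 0.0834, 0.0718]
orientation: [3.141, 0.001, 2.124]
force: [0.2, 0.2, -0.2]
gripper_width: 0.003
```

```bash
python3 st.py
```

```text
2.5 [0.51370954 0.08337931 0.07184892] [3.14051931e+00 6.87381793e-04 2.12350028e+00] clamp mm [-24.72017788 -31.41832035] F clamp [ 0.02249056 -0.30391652] -0.17505836935569613
```

>>> move_arm:
  rows:
    - {"fingers": 0, "translation": [0, 0, -0.5], "turn": [0, 0, 0]}
    - {"fingers": 0, "translation": [0, 0, -0.5], "turn": [0, 0, 0]}
    - {"fingers": 0, "translation": [0, 0, 0], "turn": [0, 0, 0]}
    - {"fingers": 0, "translation": [0, 0, 0], "turn": [0, 0, 0]}

```text
clock: 2.83
position: [0.5129, 0.0831, 0.0606]
orientation: [-3.141, -0.0, 2.123]
force: [1.0, 0.3, -0.5]
gripper_width: 0.007
```

```bash
python3 st.py
```

```text
2.8333 [0.51292699 0.08314117 0.06056435] [-3.14119670e+00 -3.07280270e-04  2.12299776e+00] clamp mm [-24.51352975 -30.62687264] F clamp [-0.31443526 -1.00377873] -0.46425657401297116
```

>>> move_arm:
  rows:
    - {"fingers": 0, "translation": [0, 0, -0.3], "turn": [0, 0, 0]}
    - {"fingers": 0, "translation": [0, 0, -0.3], "turn": [0, 0, 0]}
    - {"fingers": 0, "translation": [0, 0, 0], "turn": [0, 0, 0]}

```text
clock: 3.08
position: [0.5139, 0.0828, 0.0548]
orientation: [3.141, 0.001, 2.123]
force: [0.2, -1.2, 3.7]
gripper_width: 0.007
```

>>> move_arm:
  rows:
    - {"fingers": 0, "translation": [0, 0, -0.3], "turn": [0, 0, 0]}
    - {"fingers": 0, "translation": [0, 0, 0], "turn": [0, 0, 0]}

```text
clock: 3.25
position: [0.5139, 0.0829, 0.052]
orientation: [3.14, 0.001, 2.123]
force: [1.5, -1.0, 5.6]
gripper_width: 0.009
```

>>> move_arm:
  rows:
    - {"fingers": 0, "translation": [0, 0, -0.2], "turn": [0, 0, 0]}
    - {"fingers": 0, "translation": [0, 0, 0], "turn": [0, 0, 0]}

```text
clock: 3.42
position: [0.5139, 0.0829, 0.0501]
orientation: [3.14, 0.001, 2.123]
force: [1.3, -1.5, 7.0]
gripper_width: 0.006
```

```bash
python3 st.py
```

```text
3.4167 [0.51390497 0.08291836 0.05013778] [3.14040441e+00 9.70037044e-04 2.12287048e+00] clamp mm [-25.2152349  -31.34360279] F clamp [-1.93659835 -0.34657825] 6.996475536911918
```

>>> move_arm:
  rows:
    - {"fingers": 0, "translation": [0, 0, -0.2], "turn": [0, 0, 0]}
    - {"fingers": 0, "translation": [0, 0, 0], "turn": [0, 0, 0]}

```text
clock: 3.58
position: [0.5141, 0.0829, 0.0487]
orientation: [3.14, 0.001, 2.123]
force: [-0.9, -3.0, 10.2]
gripper_width: 0.004
```

>>> move_arm:
  rows:
    - {"fingers": 0, "translation": [0, 0, -0.1], "turn": [0, 0, 0]}
    - {"fingers": 0, "translation": [0, 0, 0], "turn": [0, 0, 0]}

```text
clock: 3.75
position: [0.5142, 0.0829, 0.0484]
orientation: [3.14, 0.001, 2.123]
force: [-3.6, -3.0, 15.6]
gripper_width: 0.003
```

>>> move_arm:
  rows:
    - {"fingers": 0, "translation": [-0.1, 0.16, 0.03], "turn": [0, 0, 0]}
    - {"fingers": 0, "translation": [-0.1, 0.16, 0.03], "turn": [0, 0, 0]}
    - {"fingers": 0, "translation": [0, 0, 0], "turn": [0, 0, 0]}

```text
clock: 4.0
position: [0.5121, 0.0861, 0.0486]
orientation: [3.14, 0.001, 2.123]
force: [-0.8, -3.0, 11.4]
gripper_width: 0.009
```

```bash
python3 st.py
```

```text
4.0 [0.51205981 0.0861471  0.04861785] [3.14021682e+00 1.45712321e-03 2.12322259e+00] clamp mm [-21.49831187 -31.46116469] F clamp [-2.13380502  2.26434517] 11.397125474836796
```

>>> move_arm:
  rows:
    - {"fingers": 0, "translation": [-0.16, 0.26, 0], "turn": [0, 0, 0]}
    - {"fingers": 0, "translation": [-0.16, 0.26, 0], "turn": [0, 0, 0]}
    - {"fingers": 0, "translation": [-0.16, 0.26, 0], "turn": [0, 0, 0]}
    - {"fingers": 0, "translation": [0, 0, 0], "turn": [0, 0, 0]}

```text
clock: 4.33
position: [0.5071, 0.0942, 0.0486]
orientation: [3.14, 0.001, 2.123]
force: [-3.3, -2.3, 12.0]
gripper_width: 0.009
```

```bash
python3 st.py
```

```text
4.3333 [0.50714607 0.09418186 0.04861173] [3.14018482e+00 1.21373398e-03 2.12324086e+00] clamp mm [-12.08014843 -31.47931752] F clamp [-0.24991437  4.0176541 ] 11.9652639389416
```

>>> move_arm:
  rows:
    - {"fingers": 0, "translation": [-0.16, 0.26, 0], "turn": [0, 0, 0]}
    - {"fingers": 0, "translation": [-0.16, 0.26, 0], "turn": [0, 0, 0]}
    - {"fingers": 0, "translation": [-0.16, 0.26, 0], "turn": [0, 0, 0]}
    - {"fingers": 0, "translation": [-0.16, 0.26, 0], "turn": [0, 0, 0]}
    - {"fingers": 0, "translation": [-0.16, 0.26, 0], "turn": [0, 0, 0]}
    - {"fingers": 0, "translation": [0, 0, 0], "turn": [0, 0, 0]}

```text
clock: 4.83
position: [0.4991, 0.1073, 0.0486]
orientation: [3.14, 0.001, 2.123]
force: [-1.4, -2.4, 10.8]
gripper_width: 0.005
```

```bash
python3 st.py;  python3 - <<'E'
from rig import viewer
import cv2
f=viewer.grab_frame("scene");cv2.imwrite("pics/a3.png",cv2.resize(f["img"][150:290,150:330],(720,560),interpolation=2))
E
```

```text
4.8333 [0.49913626 0.10726953 0.04859376] [3.14018064e+00 1.12968740e-03 2.12333991e+00] clamp mm [  3.26402826 -31.50384645] F clamp [-1.26507303  2.43917468] 10.750763016826827
```

View pics/a3.png

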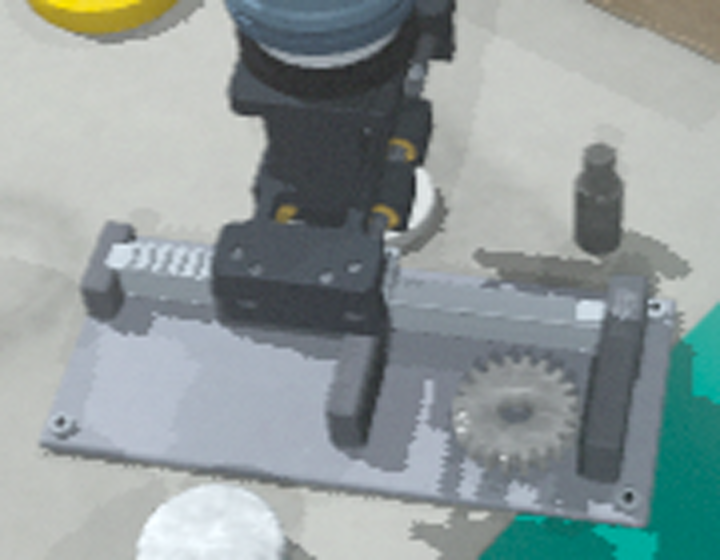

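>>> move_arm:
  rows:
    - {"fingers": 0, "translation": [-0.16, 0.26, 0], "turn": [0, 0, 0]}
    - {"fingers": 0, "translation": [-0.16, 0.26, 0], "turn": [0, 0, 0]}
    - {"fingers": 0, "translation": [-0.16, 0.26, 0], "turn": [0, 0, 0]}
    - {"fingers": 0, "translation": [-0.16, 0.26, 0], "turn": [0, 0, 0]}
    - {"fingers": 0, "translation": [-0.16, 0.26, 0], "turn": [0, 0, 0]}
    - {"fingers": 0, "translation": [-0.16, 0.26, 0], "turn": [0, 0, 0]}
    - {"fingers": 0, "translation": [-0.16, 0.26, 0], "turn": [0, 0, 0]}
    - {"fingers": 0, "translation": [-0.16, 0.26, 0], "turn": [0, 0, 0]}

```text
clock: 5.55
position: [0.4866, 0.1277, 0.0486]
orientation: [3.14, 0.002, 2.123]
force: [-0.4, -2.8, 11.0]
gripper_width: 0.007
```

>>> move_arm:
  rows:
    - {"fingers": 0, "translation": [-0.16, 0.26, 0], "turn": [0, 0, 0]}
    - {"fingers": 0, "translation": [-0.16, 0.26, 0], "turn": [0, 0, 0]}
    - {"fingers": 0, "translation": [-0.16, 0.26, 0], "turn": [0, 0, 0]}
    - {"fingers": 0, "translation": [0, 0, 0], "turn": [0, 0, 0]}

```text
clock: 5.88
position: [0.4816, 0.136, 0.0486]
orientation: [3.14, 0.001, 2.123]
force: [-1.4, -1.5, 11.8]
gripper_width: 0.002
```

```bash
python3 st.py
```

```text
5.8833 [0.48158471 0.13595923 0.04860231] [3.13999895e+00 1.04314506e-03 2.12332392e+00] clamp mm [ 36.89663744 -31.56348961] F clamp [-0.54467853  2.00625668] 11.848143711072657
```

>>> move_arm:
  rows:
    - {"fingers": 0, "translation": [-0.16, 0.26, 0], "turn": [0, 0, 0]}
    - {"fingers": 0, "translation": [-0.16, 0.26, 0], "turn": [0, 0, 0]}
    - {"fingers": 0, "translation": [-0.16, 0.26, 0], "turn": [0, 0, 0]}
    - {"fingers": 0, "translation": [-0.1, 0.17, 0], "turn": [0, 0, 0]}
    - {"fingers": 0, "translation": [0, 0, 0], "turn": [0, 0, 0]}

```text
clock: 6.3
position: [0.4758, 0.1454, 0.0486]
orientation: [3.14, 0.001, 2.123]
force: [-1.8, -1.8, 12.5]
gripper_width: 0.003
```

```bash
python3 st.py
```

```text
6.3 [0.47578406 0.1453784  0.04857654] [3.14008586e+00 1.03490175e-03 2.12332115e+00] clamp mm [ 47.95864903 -31.5504685 ] F clamp [-0.5784107   2.50365485] 12.487105278239605
```

>>> move_arm:
  rows:
    - {"fingers": 0, "translation": [-0.1, 0.17, 0], "turn": [0, 0, 0]}
    - {"fingers": 0, "translation": [-0.1, 0.17, 0], "turn": [0, 0, 0]}
    - {"fingers": 0, "translation": [0, 0, 0], "turn": [0, 0, 0]}

```text
clock: 6.55
position: [0.4738, 0.1487, 0.0486]
orientation: [3.14, 0.001, 2.123]
force: [-1.6, -2.7, 12.5]
gripper_width: 0.007
```

```bash
python3 st.py
```

```text
6.55 [0.47382194 0.14867259 0.04858442] [3.14018472e+00 1.07311170e-03 2.12323359e+00] clamp mm [ 51.79256274 -31.60262102] F clamp [-1.50218298  2.75044905] 12.537787746139665
```

>>> move_arm:
  rows:
    - {"fingers": 0, "translation": [-0.1, 0.17, 0], "turn": [0, 0, 0]}
    - {"fingers": 0, "translation": [0, 0, 0], "turn": [0, 0, 0]}

```text
clock: 6.72
position: [0.4732, 0.1498, 0.0486]
orientation: [3.14, 0.002, 2.124]
force: [0.2, -5.3, 11.2]
gripper_width: 0.006
```

>>> move_arm:
  rows:
    - {"fingers": 0, "translation": [-0.1, 0.17, 0], "turn": [0, 0, 0]}
    - {"fingers": 0, "translation": [0, 0, 0], "turn": [0, 0, 0]}

```text
clock: 6.88
position: [0.473, 0.1508, 0.0488]
orientation: [3.139, 0.004, 2.124]
force: [2.3, -9.0, 9.9]
gripper_width: 0.004
```

```bash
python3 st.py;  python3 - <<'E'
from rig import viewer
import cv2
f=viewer.grab_frame("scene");cv2.imwrite("pics/a4.png",cv2.resize(f["img"][150:290,150:330],(720,560),interpolation=2))
E
```

```text
6.8833 [0.47297971 0.15080452 0.04882683] [3.13942989 0.0040691  2.1236642 ] clamp mm [ 54.04998906 -32.00074832] F clamp [-8.88037381  2.791925  ] 9.893804966477159
```

View pics/a4.png

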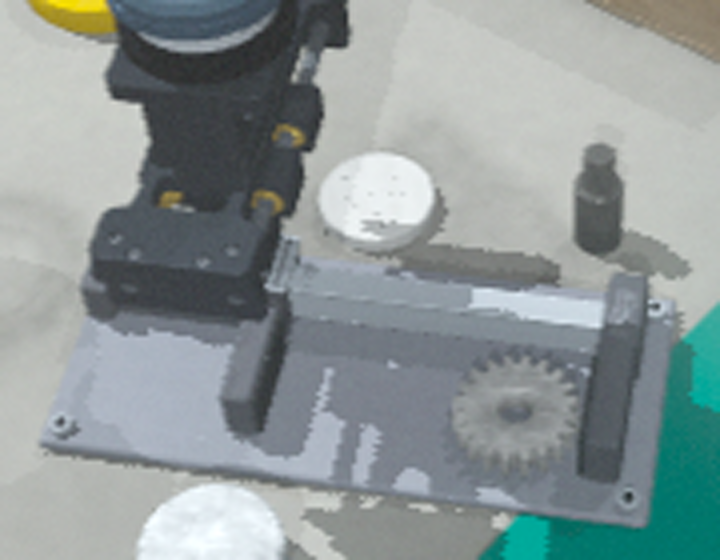

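>>> move_arm:
  rows:
    - {"fingers": 0, "translation": [-0.1, 0.17, 0], "turn": [0, 0, 0]}
    - {"fingers": 0, "translation": [-0.05, 0.08, 0], "turn": [0, 0, 0]}
    - {"fingers": 0, "translation": [0, 0, 0], "turn": [0, 0, 0]}

```text
clock: 7.18
position: [0.4724, 0.153, 0.0492]
orientation: [3.138, 0.005, 2.124]
force: [2.7, -9.8, 9.7]
gripper_width: 0.004
```

```bash
python3 st.py
```

```text
7.1833 [0.47239952 0.15300663 0.0491732 ] [3.13804991 0.00520977 2.12354393] clamp mm [ 56.23006945 -32.65889161] F clamp [-9.75715691  2.79091249] 9.710930628148427
```

>>> move_arm:
  rows:
    - {"fingers": 0, "translation": [-0.1, 0.17, 0.03], "turn": [0, 0, 0]}
    - {"fingers": 0, "translation": [-0.1, 0.17, 0.03], "turn": [0, 0, 0]}
    - {"fingers": 0, "translation": [0, 0, 0], "turn": [0, 0, 0]}

```text
clock: 7.43
position: [0.4707, 0.1567, 0.0499]
orientation: [3.137, 0.005, 2.123]
force: [4.2, -8.6, 10.2]
gripper_width: 0.007
```

```bash
python3 st.py
```

```text
7.4333 [0.47073588 0.15669554 0.04992263] [3.13707941 0.00521926 2.12335202] clamp mm [ 60.24411016 -33.17196663] F clamp [-9.4733197   0.91389299] 10.158961223078471
```

>>> move_arm:
  rows:
    - {"fingers": 0, "translation": [-0.1, 0.17, 0], "turn": [0, 0, 0]}
    - {"fingers": 0, "translation": [0, 0, 0], "turn": [0, 0, 0]}

```text
clock: 7.6
position: [0.4704, 0.1575, 0.05]
orientation: [3.137, 0.007, 2.124]
force: [7.1, -13.6, 8.8]
gripper_width: 0.003
```

```bash
python3 st.py
```

```text
7.6 [0.4703939  0.15753364 0.05001302] [3.13686292 0.00709659 2.12357501] clamp mm [ 61.13724254 -33.31920075] F clamp [-15.36285375   1.06310935] 8.784730846313211
```

>>> move_arm:
  rows:
    - {"fingers": 0, "translation": [-0.05, 0.09, -0.03], "turn": [0, 0, 0]}
    - {"fingers": 0, "translation": [-0.05, 0.08, 0], "turn": [0, 0, 0]}
    - {"fingers": 0, "translation": [0, 0, 0], "turn": [0, 0, 0]}

```text
clock: 7.85
position: [0.4704, 0.1576, 0.05]
orientation: [3.137, 0.01, 2.124]
force: [8.8, -22.9, 9.5]
gripper_width: 0.005
```

```bash
python3 st.py
```

```text
7.85 [0.47040795 0.15758901 0.05004221] [3.1369151  0.00994914 2.12362144] clamp mm [ 61.17706765 -33.3601531 ] F clamp [-24.07331679   4.48930166] 9.542603352881146
```

>>> move_arm:
  rows:
    - {"fingers": 0, "translation": [0.05, -0.08, 0.2], "turn": [0, 0, 0]}
    - {"fingers": 0, "translation": [0, 0, 0.4], "turn": [0, 0, 0]}
    - {"fingers": 0, "translation": [0, 0, 0.5], "turn": [0, 0, 0]}
    - {"fingers": 0, "translation": [0, 0, 0.5], "turn": [0, 0, 0]}
    - {"fingers": 0, "translation": [0, 0, 0], "turn": [0, 0, 0]}

```text
clock: 8.27
position: [0.4682, 0.1564, 0.0632]
orientation: [-3.142, 0.008, 2.123]
force: [10.8, -21.5, -8.5]
gripper_width: 0.006
```

```bash
python3 st.py
```

```text
8.2667 [0.46818701 0.15643986 0.06318234] [-3.14153381  0.00755974  2.12317159] clamp mm [ 61.36024626 -30.86624528] F clamp [-23.96260858   2.06591946] -8.535033558312204
```

>>> move_arm:
  rows:
    - {"fingers": 0, "translation": [0.1, -0.16, 0.2], "turn": [0, 0, 0]}
    - {"fingers": 0, "translation": [0.1, -0.16, 0.3], "turn": [0, 0, 0]}
    - {"fingers": 0, "translation": [0.15, -0.25, 0], "turn": [0, 0, 0]}
    - {"fingers": 0, "translation": [0, 0, 0], "turn": [0, 0, 0]}

```text
clock: 8.6
position: [0.4692, 0.1547, 0.0683]
orientation: [-3.141, -0.001, 2.122]
force: [0.2, 0.3, -0.4]
gripper_width: 0.007
```

```bash
python3 st.py
```

```text
8.6 [0.46916141 0.15468426 0.06831158] [-3.14101145e+00 -8.19707825e-04  2.12249544e+00] clamp mm [ 59.35431633 -30.77770644] F clamp [ 0.12301852 -0.30870842] -0.41749995157119657
```

Free of contact. I'll go up and away to look.

>>> move_arm:
  rows:
    - {"fingers": 0, "translation": [0.1, -0.16, 1], "turn": [0, 0, 0]}
    - {"fingers": 0, "translation": [0, 0, 3], "turn": [0, 0, 0]}
    - {"fingers": 0, "translation": [0, 0, 4], "turn": [0, 0, 0]}
    - {"fingers": 0, "translation": [0, 0, 4], "turn": [0, 0, 0]}
    - {"fingers": 0, "translation": [-1.5, 3, 2], "turn": [0, 0, 0]}
    - {"fingers": 0, "translation": [-1.5, 3.5, 0], "turn": [0, 0, 0]}
    - {"fingers": 0, "translation": [-1.5, 3.5, 0], "turn": [0, 0, 0]}
    - {"fingers": 0, "translation": [-1.5, 3.5, 0], "turn": [0, 0, 0]}

```text
clock: 9.27
position: [0.4096, 0.2898, 0.2102]
orientation: [3.14, -0.0, 2.122]
force: [0.2, 0.5, 0.2]
gripper_width: 0.006
```

>>> move_arm:
  rows:
    - {"fingers": 0, "translation": [-1.5, 3.5, 0], "turn": [0, 0, 0]}
    - {"fingers": 0, "translation": [-1.5, 3.5, 0], "turn": [0, 0, 0]}
    - {"fingers": 0, "translation": [-1.5, 3.5, 0], "turn": [0, 0, 0]}
    - {"fingers": 0, "translation": [-1.5, 3.5, 0], "turn": [0, 0, 0]}
    - {"fingers": 0, "translation": [0, 0, 0], "turn": [0, 0, 0]}
    - {"fingers": 0, "translation": [0, 0, 0], "turn": [0, 0, 0]}

```text
clock: 9.77
position: [0.3487, 0.4298, 0.2089]
orientation: [-3.141, -0.0, 2.128]
force: [-0.3, 0.3, -0.5]
gripper_width: 0.005
```

```bash
python3 - <<'E'
from rig import viewer
import cv2,numpy as np
f=viewer.grab_frame("scene");g=viewer.grab_frame("top")
np.savez("scene1.npz",**f);np.savez("top1.npz",**g)
a=cv2.resize(f["img"][180:320,150:330],(720,560),interpolation=2)
cv2.imwrite("pics/e_s.png",a);cv2.imwrite("pics/e_t.png",cv2.resize(g["img"][185:345,165:355],(712,600),interpolation=2))
E
```

```text
(no output)
```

View pics/e_s.png

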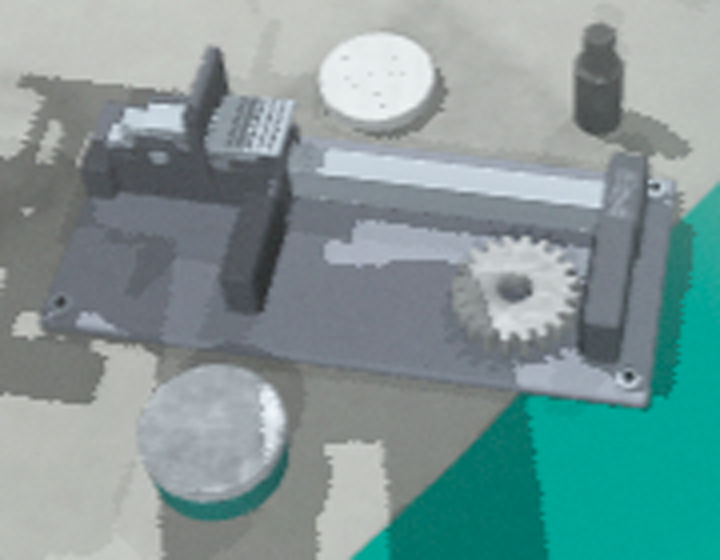

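View pics/e_t.png

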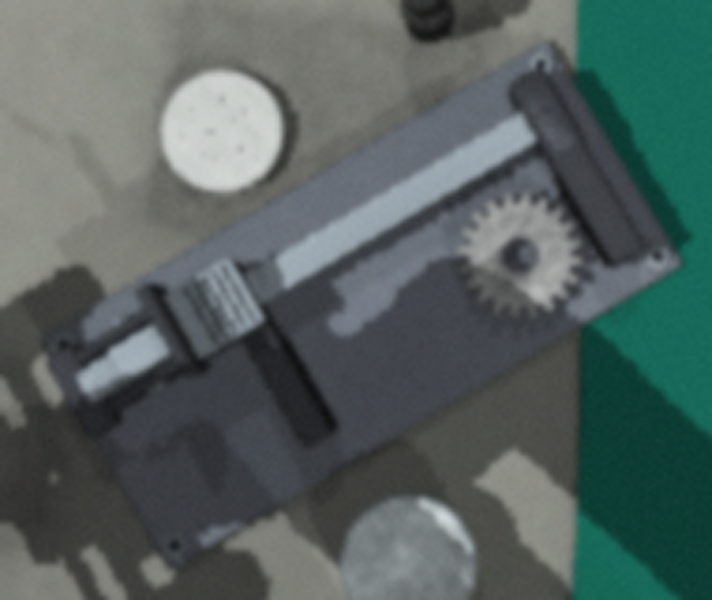

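```bash
python3 - <<'E'
from h import *
t=dict(np.load("top1.npz"));ct=lambda u,v:(165+u/3.747-.4,185+v/3.75-.4)
o=np.array([.4735,.088]);y=2.121;R=np.array([[np.cos(y),-np.sin(y)],[np.sin(y),np.cos(y)]])
f=lambda p,z:R.T@(hit(t,ct(*p),z)[:2]-o)*1e3
# same features before/after
for n,a,b,z in(("plate far",(376,172),(236,258),.06),("plate near",(412,226),(268,310),.056),("jaw tip",(455,355),(311,445),.042)):print(n,f(a,z),f(b,z),f(b,z)-f(a,z))
from rig import order
order.sign_off()
E
```

```text
plate far [-40.95604881 -45.74748885] [ 34.86594136 -44.40591511] [75.82199017  1.34157374]
plate near [-42.65776942 -15.90508402] [ 34.36502653 -16.44473758] [77.02279595 -0.53965356]
jaw tip [-29.48156904  45.40869442] [49.4096485  46.96218549] [78.89121754  1.55349107]
the job is handed in; nothing more can be done
```

I opened the clamp and handed the job in. With the shut fingertips I pressed the thumb plate down to its hard stop and, keeping it pressed, slid the jaw back along the bar. I then pushed on the wall until it held solid at about 24 N, lifted off the plate and moved the arm clear. The clock read about 10 s at hand-in.

- **Jaw position:** the last pictures show the jaw against the end stop. It moved about 76–79 mm, from a start I put at roughly 8 mm, which agrees with the 85 mm home position to within about 2 mm.
- **Other objects:** the gear still lies on the base plate, and the tin, pin and block look unmoved. I checked these by eye only.
- **Release:** the force on the tool was about zero once the arm was clear.
- **Disagreement in the checks:** part of the jaw's travel was by friction of the fingertips on the plate, not by pushing on the wall. Near the end stop the tip slid about 7 mm up the plate until it met the wall. The plate force stayed at about 9–10 N through this, so I take the plate as still pressed.

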